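Fit the die and bayonet cap on the clay extruder barrel

ROBOT

A 7-joint arm with a two-finger parallel gripper is mounted at the origin on a cart in front of the work surface, level with it; the furniture and walls round the work are solid. World frame = base frame: x ahead of the robot, y to its left, z up, the work surface at z = 0. Lengths are in m, angles in degrees, forces in N, time in s.
With the tool pointing down it reaches from about 0.425 to 0.875 m from the base axis. Payload 4.7 kg.
Tool frame: the origin (TCP) lies on the mounting face of the last link; the fingertips stand 182 mm ahead of it and the grasp point (between the pads) lies env.grip_depth ahead of it (env.grip_depth is the distance from the TCP to the grasp point, in m); x points along the fingers, y is the direction in which the jaws open and shut, and the axes are right-handed (so a half turn about x gives the same grasp; the last joint's range is limited). The gripper opens to 87 mm and grips with 3 to 60 N. Pads are 19 mm wide; open, the fingers measure 117 mm over their backs; the gripper's body (75 mm by 190 mm) begins 51 mm behind the grasp point.
Start: joints at [-67.489, 18.392, -4.016, 83.108, 1.295, 78.541, -3.26], TCP at [0.24, 0.604, 0.405] pointing down, gripper open.
Joint ranges: [-163.93, 163.93], [-17.29, 119.83], [-79.2, 71.16], [3.27, 140.29], [-89.18, 269.18], [5.43, 117.66], [-154.24, 154.24]. Speed limits (degrees/s): [147.25, 147.25, 180, 180, 180, 180, 180].

INTERFACE

Orientations are given as [roll, pitch, yaw] about the fixed x, y, z axes, in that order (R = Rz(yaw) Ry(pitch) Rx(roll)).
In Python, from cell import sensors, viewer, env gives the robot as it stands.
- The arm moves only by the tool carry_out, never from a script. Its argument "moves" is a list of rows, each a list of 4 numbers: the shift along the world's x, y, z in cm, then the turn about the world's z in rad. In form: [[tx, ty, tz, spin], ...]. A call has 1 to 12 rows; each row shifts and turns the pose as measured when the row begins; what a row does not reach is not made up. A row lasts 1/10 s, in which the tool goes at most 50 mm and 8.59 degrees, less where a joint would pass 70% of its speed; a pose out of reach is approached as far as the arm can. A call with a gripper value outside its range is refused whole. "hand" is the finger opening in cm, from 0 to 8.7, set as the call begins (left out, the last holds). The fingers move at their own pace and stop on an object; "force" is the grip in N (left out, the last holds). Time passes only in rows, so rows that do not move let the fingers close. It gives the time, the measured TCP pose, the force and the opening at its end, in the units of the state.
- sensors.get_obs(): the state, without advancing time (a new reading comes with each control period).
- viewer.read_camera(name): name is "side" or "top"; returns the picture (420x560x3 uint8, red, green, blue); there is no depth.
- viewer.camera_model(name): a dict with "K" (3x3 intrinsics, pixels), "dist_coeffs" ([k1, k2, p1, p2, k3] as OpenCV has them; the pictures are not rectified), "extrinsics" (4x4, takes a point from world to camera coordinates). Camera axes: x right, y down, z forward; pixel columns grow to the right and rows downward; lengths in m; the calibration is good to about 2 mm. A picture is of the moment at which its call begins. camera_model takes no time and is no camera call.
- env.sign_off(): hands the job in, once; it reports no verdict.
The state is a dict: "time_s": time; "qpos": joint angles; "joint_velocities": joint speeds; "effort": joint torques, N m; "tool_pos": TCP position; "tool_rot": TCP orientation; "force": force on the tool from outside, world axes, zero at the start; "wrist_torque": the same for the moment, N m; "grip_width": finger opening in m.
Only numpy, scipy, OpenCV 4.12 (cv2) and the standard library are available. Lean on these libraries where they do the work, as an engineer would, in place of code of your own. Each camera call takes 0.05 s, during which the arm holds its last target. There are 200 camera calls.

TASK

Make the extruder barrel ready for square coils: put the brass die with the square hole into the barrel's open mouth, spigot down and flange flat on the rim, then slide the cap down over the mouth and die, find the two barrel pins with the slots of its skirt and turn it clockwise until it is locked fully home. Leave the black die where it lies.

Things in the scene. Friction and masses are not known exactly. Their poses are not given: they have to be found in the camera images.
- mouth (a point): Centre of the extruder barrel's open mouth at rim level, 145 mm above the bench, z up. Barrel: upright steel tube, outside diameter 66, bore 55 mm, rim chamfered, blue band low down, held in a round grey clamp stand (132 mm wide, 49 mm high) bolted to the bench.
- pin_level (a point): Point on the barrel's axis 22 mm below the rim, where two brass pins (7 mm thick) stick out on opposing sides to 40 mm radius. The barrel may be clamped any way round: seen from above, the line through the pins is turned from this frame's x axis by -0.7 to 0.7 rad; the angle is not told (look, or feel for it). The clamp keeps it from turning.
- cap: Aluminium bayonet cap, 92 mm tall, standing skirt down; origin at the centre of its underside, z up. Skirt 81 mm outside, 69 mm inside diameter, 46 mm deep, then a shoulder up to 54 mm, then the hexagonal neck. On the barrel: stopped by the pin tops its underside is 18.5 mm below the rim; with the pins in the slot entries it drops to 30 mm; locked home it is at 36 mm.
- cap_neck (a point): Middle of the cap's hexagonal neck, on its axis, 73 mm above its underside: the place to grip. The neck is 46 mm across flats, from 54 to 92 mm height, bore 30 mm; axes as the cap's: flats face +x, -x and every 60 degrees from there.
- cap_slot (a point): On the skirt's underside at the cap's +x side (radius 37 mm), middle of one slot entry; a twin is at -x; red dot above each. Entries are 24 degrees wide, 11.8 mm high; from there a slot climbs 6 mm and runs 45 degrees counterclockwise (from above) round the cap, so the cap locks by turning clockwise with light pressure: home from 30 degrees, stop at 45.
- die_square: Brass extruder die with a 20 mm square hole, lying spigot down; origin at the centre of its underside, z up. Spigot: diameter 52 mm, from 0 to 10 mm; flange: diameter 62 mm, from 10 to 20 mm; 0.16 kg. In the barrel the flange lies on the rim, the origin 10 mm below the rim.
- die_round: Black die with a 16 mm round hole, otherwise of the same shape and size; not wanted now.
There are look-alikes about, which are no part of the job. Of the things like the die_square, leave any that is blue, red or turquoise; of the rest the larger one is meant.

How it is judged:
By the outcome, as a careful person would: the job done as asked, in the order asked, and still so for the second after the job is handed in, with the robot touching nothing.
It also fails if it takes over 67 s, if anything falls off the work surface, if the arm or the gripper's body presses on something with over 40 N, if the wrist force passes 120 N, or if a joint passes its speed limit or range.

## Working session

There is one attempt and no reset: what is moved stays moved. The work goes in short steps, Python scripts to look and compute and a tool call to move; the robot and the scene stay as the last step left them, time stands still between calls to the robot, and variables do not carry over. Pictures are saved under pics/ and viewed, about 8 in all and at most 12, crops included, and the job is handed in when it is done.

Besides the shell and the picture viewer there is one more tool, called after "Request:" by a JSON object that holds its "method" and its "body". carry_out: Moves the arm, as the interface text tells. Its arguments: {"type":"object","properties":{"moves":{"type":"array"},"hand":{"type":"number"},"force":{"type":"number"}},"required":["moves"]}

```bash
mkdir -p pics; ls
cat > h.py <<'E'
import numpy as np, cv2
from cell import sensors, viewer, env
def snap(n,f):
    im=viewer.read_camera(n); cv2.imwrite('pics/'+f,im[:,:,::-1]); return im
def ray(n,uv):
    m=viewer.camera_model(n);K=np.array(m['K'],float);E=np.array(m['extrinsics'])
    p=cv2.undistortPoints(np.array(uv,float).reshape(-1,1,2),K,np.array(m['dist_coeffs'],float)).reshape(-1,2)
    R=E[:3,:3];o=-R.T@E[:3,3]
    return o,np.c_[p,np.ones(len(p))]@R
def at(n,uv,z):
    o,d=ray(n,uv); return o+d*((z-o[2])/d[:,2])[:,None]
def proj(n,P):
    m=viewer.camera_model(n);E=np.array(m['extrinsics'])
    return cv2.projectPoints(np.array(P,float).reshape(-1,1,3),cv2.Rodrigues(E[:3,:3])[0],E[:3,3],np.array(m['K'],float),np.array(m['dist_coeffs'],float))[0].reshape(-1,2)
E
python3 - <<'E'
from h import *
for n in('top','side'):
    im=snap(n,n+'0.png'); o,d=ray(n,[[280,210]]);print(n,o,d)
im=np.hstack([cv2.imread('pics/top0.png'),cv2.imread('pics/side0.png')])
print(env.grip_depth, sensors.get_obs())
E
```

```text
pics
top [0.21149296 0.06037809 1.23495549] [[ 0.21907625  0.00585242 -0.97571642]]
side [ 0.26935416 -0.97857052  0.69097896] [[ 0.153562    0.87158376 -0.46561256]]
0.1635 {'time_s': 0.1, 'qpos': array([-67.48906169,  18.43328068,  -4.01612276,  83.16796136,
         1.29582973,  78.54314407,  -3.25960762]), 'joint_velocities': array([-0.02849496, -0.1197657 ,  0.09375494, -0.16383466,  0.00304247,
       -0.00945522, -0.16135167]), 'effort': array([-3.81511600e-04, -4.92576170e+01, -4.05691797e-01, -3.13398314e+01,
       -6.40158006e-02,  3.94824904e-02,  7.34690730e-05]), 'tool_pos': array([0.24032304, 0.60373172, 0.40378765]), 'tool_rot': array([ -86.39723274,   89.90070206, -108.09745651]), 'force': array([-0.92886461,  0.03625341,  0.32146866]), 'wrist_torque': array([0.05952832, 0.04832368, 0.02344716]), 'grip_width': 0.08706605953257994}
```

View pics/top0.png

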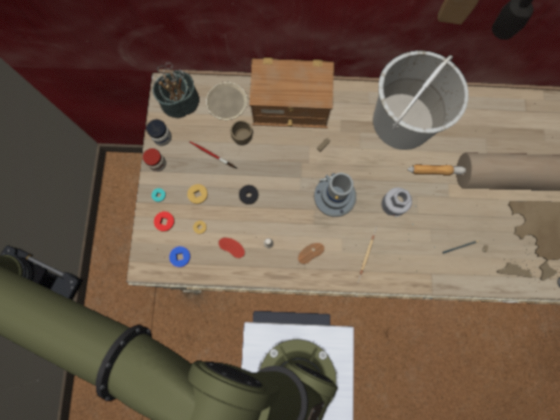

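View pics/side0.png

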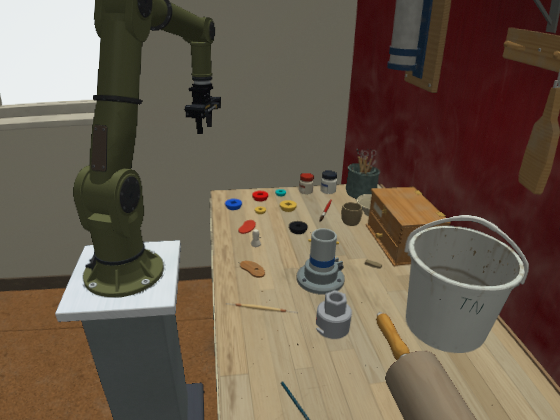

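Top view: the barrel is at about (338,190), the cap at (397,201) and the black die at (249,194). The die candidates are large brass (197,194), small brass (200,227), blue (180,257), red (164,221) and turquoise (158,195). The large brass one fits: it isn't an excluded colour and it's the larger of the two brass ones. I'll confirm it in enlarged crops.

Run:
```python
from h import *
t=cv2.imread('pics/top0.png');s=cv2.imread('pics/side0.png')
f=lambda im,x,y,w,h,k:cv2.resize(im[y:y+h,x:x+w],None,fx=k,fy=k,interpolation=cv2.INTER_CUBIC)
a=f(t,310,165,110,55,7)       # 770x385
b=f(t,145,180,64,36,6); 
c=f(s,290,225,64,36,6)
bot=np.hstack([b,c]); 
o=np.zeros((385+216,770,3),np.uint8);o[:385]=a;o[385:,:768]=bot
cv2.imwrite('pics/c1.png',o[:600])
d=f(s,290,225,70,115,5);cv2.imwrite('pics/c2.png',d)
# brass blobs
hsv=cv2.cvtColor(t,cv2.COLOR_BGR2HSV)
m=cv2.inRange(hsv,(15,130,90),(32,255,255))
n,l,st,ce=cv2.connectedComponentsWithStats(m)
for i in range(1,n):
    if st[i,4]>40:print(st[i],ce[i],at('top',[ce[i]],.02)[0])
for n_,uv,z in(('mouth',(341,182),.145),('cap',(400,198),.092),('die',(197,193.5),.02)):print(n_,at('top',[uv],z))
```

```text
[415 165  37  10 277] [433.05054152 169.14079422] [ 0.63625498 -0.40734733  0.02      ]
[189 186  17  17 164] [196.98780488 193.55487805] [0.52520923 0.32514116 0.02      ]
[195 222  10  10  43] [199.09302326 226.44186047] [0.42297636 0.30976967 0.02      ]
mouth [[ 0.54330629 -0.09945196  0.145     ]]
cap [[ 0.51859899 -0.27906461  0.092     ]]
die [[0.5253851  0.32511901 0.02      ]]
```

View pics/c1.png

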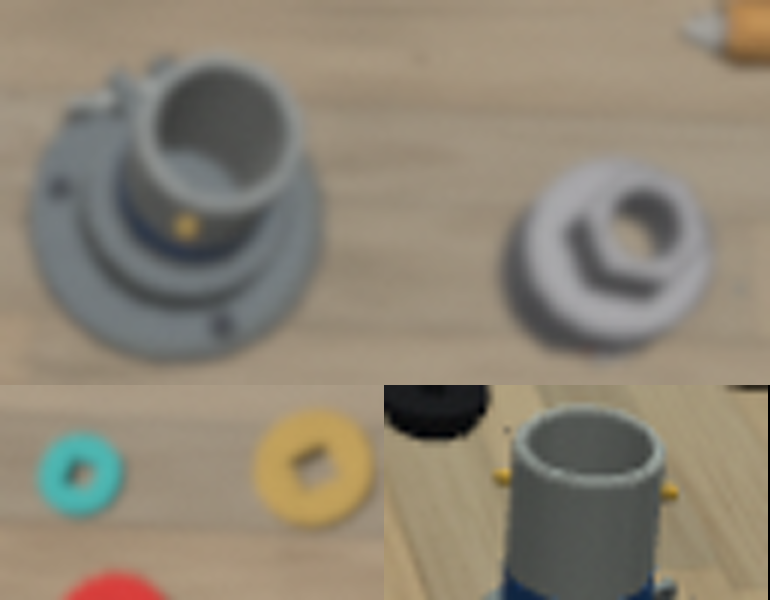

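View pics/c2.png

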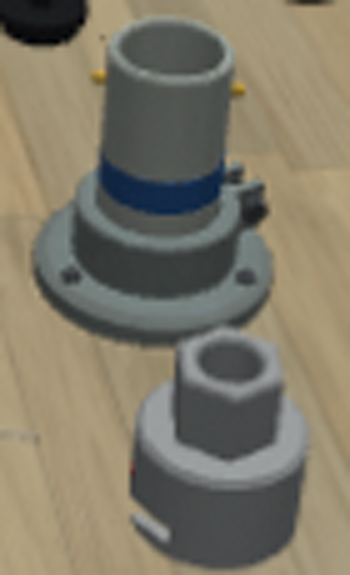

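Confirmed: the large brass die with the square hole is at (197,193.5). The barrel pins show at side (308,240) and (338,242) and at top (336,197). The cap's red dot is on its left edge in the side view, at (317,319). Next I'll triangulate and fit, and overlay the result to check it.

```bash
cat > fit.py <<'E'
from h import *
from scipy.optimize import least_squares
c=lambda x,y,ox,oy,k:((x+.5)/k-.5+ox,(y+.5)/k-.5+oy)
T=lambda x,y:c(x,y,310,165,7); S=lambda x,y:c(x,y,290,225,5)
def tri(ut,us):
    (o1,d1),(o2,d2)=ray('top',[ut]),ray('side',[us]);d1=d1[0];d2=d2[0]
    s=np.linalg.lstsq(np.c_[d1,-d2],o2-o1,rcond=None)[0];return o1+s[0]*d1,o2+s[1]*d2
print('mouth',tri(T(220,131),S(170,50)), at('top',[T(220,131)],.145),at('side',[S(170,50)],.145))
print('caphole',tri(T(645,225),S(230,360)), at('top',[T(645,225)],.092),at('side',[S(230,360)],.092))
print('pinL side/top',at('side',[S(93,76)],.123),at('top',[T(185,227)],.123),'pinR',at('side',[S(244,89)],.123))
print('dot',at('side',[S(133,468)],.02),at('side',[S(133,468)],.03))
E
python3 fit.py
cat > ov.py <<'E'
from h import *
def ov(n,f,M,th,C,yaw,box,k):
    im=cv2.imread(f);x,y,w,h=box
    im=cv2.resize(im[y:y+h,x:x+w],None,fx=k,fy=k,interpolation=cv2.INTER_CUBIC)
    def line(P,col,closed=True):
        p=(proj(n,P)-[x,y]+.5)*k-.5
        cv2.polylines(im,[np.round(p*8).astype(int)],closed,col,1,cv2.LINE_AA,3)
    a=np.linspace(0,2*np.pi,60)
    circ=lambda c,r,z:np.c_[c[0]+r*np.cos(a),c[1]+r*np.sin(a),a*0+z]
    line(circ(M,.033,.145),(0,255,0));line(circ(M,.033,.06),(0,255,0));line(circ(M,.066,0),(0,255,0))
    u=np.array([np.cos(th),np.sin(th)])
    for s in(1,-1):line([[*(M+s*.033*u),.123],[*(M+s*.04*u),.123]],(0,0,255),False)
    line(circ(C,.0405,0),(255,255,0));line(circ(C,.0405,.054),(255,255,0));line(circ(C,.015,.092),(255,255,0))
    b=yaw+np.pi/6+np.arange(6)*np.pi/3;R=.023/np.cos(np.pi/6)
    for z in(.054,.092):line(np.c_[C[0]+R*np.cos(b),C[1]+R*np.sin(b),b*0+z],(0,255,255))
    for s in(0,np.pi):
        e=np.array([(yaw+s+q*np.pi/180,z) for q,z in((-12,0),(-12,.0118),(12,.0118),(12,0))])
        line(np.c_[C[0]+.0405*np.cos(e[:,0]),C[1]+.0405*np.sin(e[:,0]),e[:,1]],(255,0,255),False)
    return im
E
```

```text
mouth (array([ 0.54040953, -0.09988626,  0.14223547]), array([ 0.54045309, -0.09989107,  0.14224929])) [[ 0.53957739 -0.0994808   0.145     ]] [[ 0.53909411 -0.10429578  0.145     ]]
caphole (array([ 0.52323318, -0.2847836 ,  0.08995131]), array([ 0.52448802, -0.28491501,  0.09033257])) [[ 0.52267541 -0.28416602  0.092     ]] [[ 0.52377975 -0.28684064  0.092     ]]
pinL side/top [[ 0.50296607 -0.08950744  0.123     ]] [[ 0.50536794 -0.0889282   0.123     ]] pinR [[ 0.57854436 -0.11229582  0.123     ]]
dot [[ 0.48683712 -0.27376186  0.02      ]] [[ 0.48359584 -0.28426604  0.03      ]]
```

Run:
```python
from ov import *
M=np.array([.5400,-.1005]);C=np.array([.5232,-.2852]);r=np.radians
a=ov('top','pics/top0.png',M,r(-17),C,r(0),(305,150,115,75),6.9)
s=ov('side','pics/side0.png',M,r(-17),C,r(0),(295,220,65,125),4.7)
p=cv2.resize(cv2.imread('pics/side0.png')[284:344,310:358],None,fx=8,fy=8,interpolation=cv2.INTER_CUBIC)
q=ov('side','pics/side0.png',M,r(-17),C,r(0),(310,284,48,60),8)
q=np.hstack([p,q]);cv2.imwrite('pics/o2.png',q)
cv2.imwrite('pics/o1.png',a[:517]);
o=np.zeros((600,800,3),np.uint8);a=cv2.resize(a,None,fx=.62,fy=.62);o[:a.shape[0],:a.shape[1]]=a;o[:s.shape[0],495:495+s.shape[1]]=s[:, :305]
z=cv2.resize(q,None,fx=.55,fy=.55);z=z[:600-a.shape[0]-5];o[a.shape[0]+5:a.shape[0]+5+z.shape[0],:z.shape[1]]=z
cv2.imwrite('pics/o.png',o)
```

```text
(no output)
```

View pics/o.png

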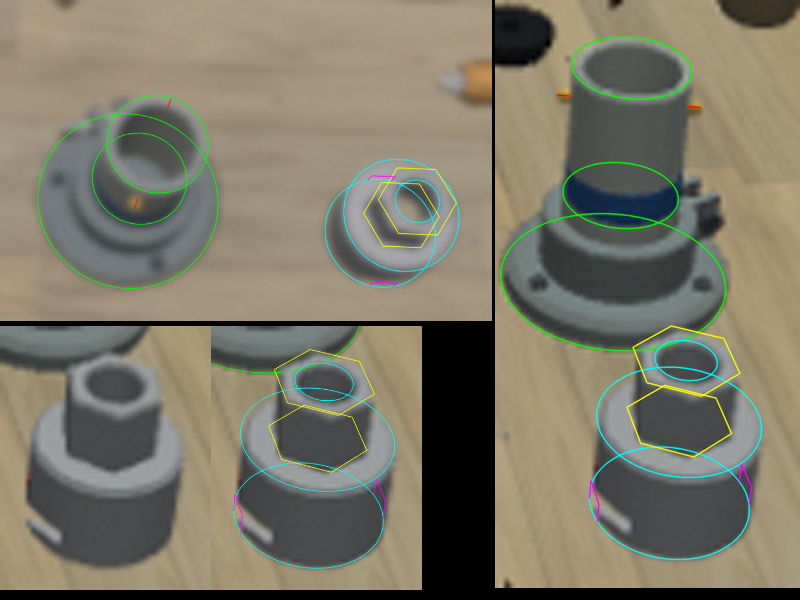

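Run:
```python
from h import *
C=np.array([.5232,-.2852])
for nm,uv in(('slot end top',(323.6,331.5)),('slot end bot',(323.0,333.5)),('dot',(316.6,318.8)),('dot+',(317.2,318.8))):
    o,d=ray('side',[uv]);d=d[0];w=o[:2]-C
    a,b,c=d[:2]@d[:2],2*w@d[:2],w@w-.0405**2;D=b*b-4*a*c
    t=(-b-np.sqrt(max(D,0)))/2/a;P=o+t*d;print(nm,P,D>0,np.degrees(np.arctan2(*(P[:2]-C)[::-1])))
# hex front vertical edge & side silhouettes: contrast rows
g=cv2.imread('pics/side0.png',0).astype(int)
for v in(304,308,312):print(v,g[v,318:356])
for v in(325,335):print(v,g[v,310:356])
```

```text
slot end top [ 0.49489723 -0.31416901  0.01487466] True -134.33351001616367
slot end bot [ 0.4942077  -0.3134789   0.00799456] True -135.7136723544757
dot [ 0.48296702 -0.289843    0.03330695] True -173.41702022013922
dot+ [ 0.48344443 -0.29292947  0.03605905] True -168.99753604007904
304 [142 138 152 156 156 152 105  64  70  73  72  74  72  74  77  79  88 100
 116 123 111 101  89  78  72  72  72  78 122 154 149 147 148 150 145 138
 141 145]
308 [139 157 157 156 156 153 118  66  72  73  73  72  72  72  72  72  73  71
  72  72  71  72  71  72  71  70  72 104 145 157 157 156 149 146 150 150
 140 137]
312 [119 146 156 156 157 157 147  82  72  72  73  72  73  71  71  73  73  73
  72  71  71  71  72  71  71  72  81 129 157 156 157 157 146 140 144 147
 152 151]
325 [153 154 151 151 154 157 147 104  67  67  66  66  69  70  69  70  72  73
  73  73  74  74  74  75  75  75  75  75  75  74  74  73  73  73  71  71
  68  69  69  76 137 151 152 154 154 154]
335 [150 148 151 154 154 152 147 146 153 155 145 122  94  75  72  73  72  74
  74  74  74  74  74  75  75  73  75  74  73  75  74  72  71  72  70  91
 132 148 140 146 154 155 148 146 151 151]
```

```bash
cat >> h.py <<'E'
from scipy.spatial.transform import Rotation as Ro
def st():
    o=sensors.get_obs();R=Ro.from_euler('xyz',o['tool_rot'],degrees=True).as_matrix()
    print('t %.2f'%o['time_s'],'tcp',o['tool_pos'].round(4),'F',o['force'].round(1),'Tq',o['wrist_torque'].round(2),'w %.4f'%o['grip_width'],'jaw az %.1f'%np.degrees(np.arctan2(R[1,1],R[0,1])),'down',R[:,0].round(3),'q',o['qpos'].round(0))
    return o,R
E
python3 - <<'E'
from h import *
st()
s=cv2.imread('pics/side0.png');hsv=cv2.cvtColor(s,cv2.COLOR_BGR2HSV)
m=cv2.inRange(hsv,(15,130,90),(32,255,255));m[:190]=0;m[220:]=0
n,l,t,ce=cv2.connectedComponentsWithStats(m)
for i in range(1,n):
    if t[i,4]>20:print(t[i],ce[i],at('side',[ce[i]],.018)[0])
E
```

```text
t 0.10 tcp [0.2403 0.6037 0.4038] F [-0.9  0.   0.3] Tq [0.06 0.05 0.02] w 0.0871 jaw az 68.3 down [-0.001 -0.002 -1.   ] q [-67.  18.  -4.  83.   1.  79.  -3.]
[ 372  190   74   30 1406] [408.28662873 204.68278805] [0.97146923 0.26632129 0.018     ]
[280 200  17  12 149] [287.67114094 205.34228188] [0.52453522 0.31337031 0.018     ]
[255 207  11   7  65] [260.         209.72307692] [0.42184934 0.2916324  0.018     ]
```

Request:
{"method": "carry_out", "body": {"moves": [[4,-4,0,0],[4,-4,0,0],[4,-4,0,0],[4,-4,0,0]], "hand": 8.7, "force": 25}}

```text
time_s: 0.5
tool_pos: [0.3798, 0.4597, 0.4007]
tool_rot: [-146.6, 89.5, -167.2]
force: [0.9, 0.3, 0.1]
grip_width: 0.0873
```

Request:
{"method": "carry_out", "body": {"moves": [[4,-4,-3,0],[4,-4,-3,0],[4,-4,-4,0],[2.5,-1.5,-2,0],[0,0,0,0],[0,0,0,0]]}}

```text
time_s: 1.1
tool_pos: [0.5022, 0.3425, 0.3025]
tool_rot: [-119.7, 89.6, -141.1]
force: [-0.0, 2.0, 1.0]
grip_width: 0.0871
```

Run:
```python
from h import *
st()
```

```text
t 1.10 tcp [0.5022 0.3425 0.3025] F [-0.  2.  1.] Tq [ 0.02  0.06 -0.04] w 0.0871 jaw az 68.6 down [-0.006 -0.005 -1.   ] q [-43.  17.   8.  97.  -2.  67.  34.]
```

Request:
{"method": "carry_out", "body": {"moves": [[2.3,-1.7,-3,0],[0,0,-3,0],[0,0,-2.6,0],[0,0,0,0],[0,0,0,0]]}}

```text
time_s: 1.6
tool_pos: [0.5227, 0.3322, 0.2187]
tool_rot: [154.4, 89.8, 133.5]
force: [0.6, 1.2, 0.7]
grip_width: 0.087
```

Run:
```python
from h import *
o,R=st();print('tip',o['tool_pos']+R[:,0]*.182)
```

```text
t 1.60 tcp [0.5227 0.3322 0.2187] F [0.6 1.2 0.7] Tq [-0.   -0.    0.03] w 0.0870 jaw az 69.1 down [-0.003  0.003 -1.   ] q [-41.  23.   8.  99.  -4.  58.  37.]
tip [0.52221712 0.33271706 0.03667349]
```

Request:
{"method": "carry_out", "body": {"moves": [[0.3,-0.9,-1.2,0],[0,0,-1.0,0],[0,0,0,0],[0,0,0,0]]}}

```text
time_s: 2.0
tool_pos: [0.5261, 0.3251, 0.1996]
tool_rot: [93.4, 89.5, 72.7]
force: [0.2, -0.0, -0.2]
grip_width: 0.0871
```

Run:
```python
from h import *
o,R=st();print('tip',o['tool_pos']+R[:,0]*.182)
a=snap('top','t3.png');b=snap('side','s3.png')
f=lambda im,x,y,w,h,k:cv2.resize(im[y:y+h,x:x+w,::-1],None,fx=k,fy=k,interpolation=cv2.INTER_CUBIC)
cv2.imwrite('pics/v3.png',np.hstack([f(a,150,150,100,100,4),f(b,240,140,100,100,4)]))
```

```text
t 2.00 tcp [0.5261 0.3251 0.1996] F [ 0.2 -0.  -0.2] Tq [-0.04 -0.01  0.04] w 0.0871 jaw az 69.3 down [ 0.002  0.008 -1.   ] q [-40.  24.   8. 100.  -4.  55.  38.]
tip [0.52656397 0.3264655  0.01765406]
```

View pics/v3.png

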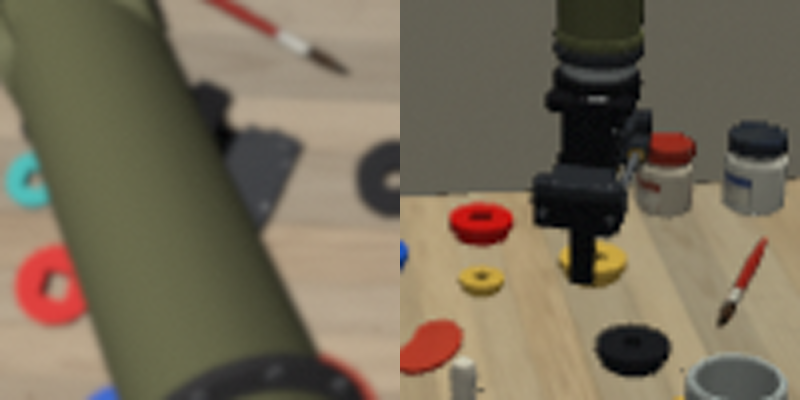

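The fingers straddle the large brass die in the side view, with the die at (595,262) and the near finger at (582,265) in the crop. I'll lower a little and grip.

Request:
{"method": "carry_out", "body": {"moves": [[-0.1,-0.2,-0.6,0],[0,0,0,0]]}}

```text
time_s: 2.3
tool_pos: [0.5251, 0.3233, 0.1939]
tool_rot: [90.8, 89.5, 70.1]
force: [0.3, -0.2, 0.3]
grip_width: 0.0871
```

Request:
{"method": "carry_out", "body": {"moves": [[0,0,0,0],[0,0,0,0],[0,0,0,0],[0,0,0,0],[0,0,0,0],[0,0,0,0]], "hand": 4, "force": 30}}

```text
time_s: 2.9
tool_pos: [0.5252, 0.3236, 0.1941]
tool_rot: [89.0, 89.5, 68.3]
force: [-1.0, -0.5, 0.1]
grip_width: 0.0609
```

Run:
```python
from h import *
o,R=st();print('tip',o['tool_pos']+R[:,0]*.182)
```

```text
t 2.90 tcp [0.5252 0.3236 0.1941] F [-1.  -0.5  0.1] Tq [-0.03 -0.04 -0.04] w 0.0609 jaw az 69.3 down [ 0.004  0.009 -1.   ] q [-40.  25.   8. 101.  -4.  55.  38.]
tip [0.52584641 0.32520888 0.0120893 ]
```

Request:
{"method": "carry_out", "body": {"moves": [[0,0,2,0],[0,0,4,0],[0,0,5,0],[0,0,5,0],[0,-1,4,0],[0,-4,1,0],[0,-5,0,0],[0,-5,0,0],[0,-5,0,0],[0,-5,0,0],[0,-5,0,0]]}}

```text
time_s: 4.0
tool_pos: [0.5173, 0.0253, 0.4082]
tool_rot: [125.2, 89.5, 105.5]
force: [0.4, 0.1, -1.3]
grip_width: 0.0612
```

Run:
```python
from h import *
o,R=st();print('tip',o['tool_pos']+R[:,0]*.182)
```

```text
t 4.00 tcp [0.5173 0.0253 0.4082] F [ 0.4  0.1 -1.3] Tq [-0.07 -0.15  0.02] w 0.0612 jaw az 70.3 down [-0.002  0.008 -1.   ] q [-25.   2.  20. 102.  -1.  76.  66.]
tip [0.51689743 0.02680495 0.22617871]
```

Request:
{"method": "carry_out", "body": {"moves": [[0.8,-4.5,0,0],[0.8,-4.5,0,0],[0.7,-3.5,-1.5,0],[0,0,-2.5,0],[0,0,0,0],[0,0,0,0]]}}

```text
time_s: 4.6
tool_pos: [0.5371, -0.1158, 0.3683]
tool_rot: [118.2, 89.7, 97.7]
force: [0.8, 0.3, -1.6]
grip_width: 0.061
```

Run:
```python
from h import *
o,R=st();print('tip',o['tool_pos']+R[:,0]*.182)
a=snap('top','t4.png');b=snap('side','s4.png')
f=lambda im,x,y,w,h,k:cv2.resize(im[y:y+h,x:x+w,::-1],None,fx=k,fy=k,interpolation=cv2.INTER_CUBIC)
cv2.imwrite('pics/v4.png',np.hstack([f(a,290,130,80,100,5),f(b,290,180,70,100,5)]))
```

```text
t 4.60 tcp [ 0.5371 -0.1158  0.3683] F [ 0.8  0.3 -1.6] Tq [ 0.01  0.02 -0.02] w 0.0610 jaw az 69.5 down [-0.001  0.005 -1.   ] q [-16.   8.  28. 101.  -4.  72.  82.]
tip [ 0.53693882 -0.11480224  0.18630123]
```

View pics/v4.png

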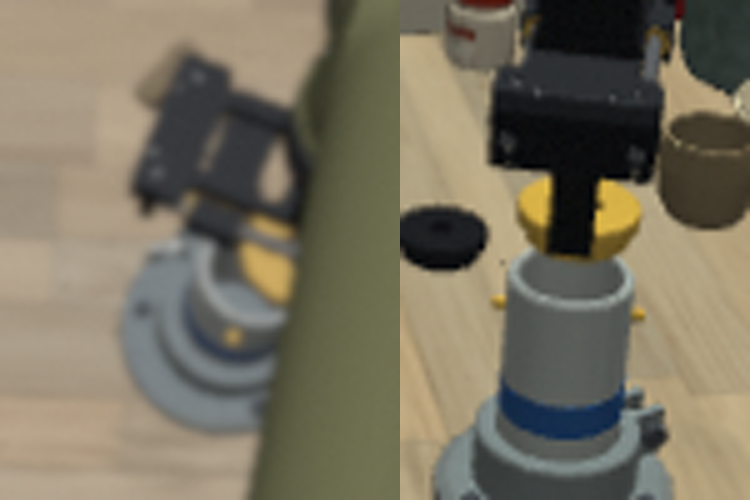

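Run:
```python
from h import *
a=np.linspace(0,2*np.pi,90)
def ext(c,r,z):
    p=proj('side',np.c_[c[0]+r*np.cos(a),c[1]+r*np.sin(a),a*0+z]);return p.min(0).round(1),p.max(0).round(1)
print(ext((.537,-.1148),.031,.1943),ext((.537,-.1148),.031,.1843))
print(ext((.54,-.1005),.033,.145), ext((.54,-.1005),.0325,.145))
# measured edges across side s4
g=cv2.imread('pics/s4.png').astype(int)
for v in(222,224,226):print(v,[tuple(x) for x in g[v,309:316,[0,2]].tolist()],[tuple(x) for x in g[v,333:341,[0,2]].tolist()])
s=cv2.imread('pics/side0.png',0)
for v in(234,236,238):print(v,s[v,305:316],s[v,332:342])
```

```text
(array([312.9, 214. ]), array([337.7, 226.1])) (array([312.7, 217.4]), array([337.4, 229.7]))
(array([310.8, 227.4]), array([336.3, 240.6])) (array([311. , 227.5]), array([336.1, 240.5]))
222 [(138, 136, 136, 137, 80, 50, 65), (191, 189, 190, 190, 138, 140, 196)] [(71, 71, 71, 71, 69, 111, 131, 130), (217, 215, 215, 214, 209, 181, 177, 176)]
224 [(138, 138, 137, 137, 93, 44, 34), (192, 191, 189, 190, 149, 104, 106)] [(72, 72, 72, 64, 45, 124, 133, 133), (217, 217, 216, 194, 139, 173, 179, 180)]
226 [(137, 137, 137, 138, 137, 129, 63), (191, 191, 190, 190, 191, 181, 116)] [(49, 41, 37, 35, 78, 132, 133, 131), (153, 127, 110, 103, 138, 179, 178, 177)]
234 [144 144 152 157 159 158 131 145 123  88  77] [ 74  74 105 150 154 150 151 151 152 152]
236 [146 143 144 154 158 158 112 118 140 123  86] [ 73  74  87 161 143 144 148 151 152 151]
238 [148 144 142 147 155 156  96  77  89 116 127] [ 73 114 150 141 117 136 138 144 149 151]
```

Request:
{"method": "carry_out", "body": {"moves": [[0.3,1.2,-1.0,0],[0,0,-0.8,0],[0,0,0,0],[0,0,0,0]]}}

```text
time_s: 5.1
tool_pos: [0.5415, -0.0974, 0.3509]
tool_rot: [90.3, 89.5, 70.2]
force: [-0.7, -0.6, -1.1]
grip_width: 0.0609
```

Run:
```python
from h import *
o,R=st();print('tip',o['tool_pos']+R[:,0]*.182)
b=snap('side','s5.png')
f=lambda im,x,y,w,h,k:cv2.resize(im[y:y+h,x:x+w,::-1],None,fx=k,fy=k,interpolation=cv2.INTER_CUBIC)
```

```text
t 5.10 tcp [ 0.5415 -0.0974  0.3509] F [-0.7 -0.6 -1.1] Tq [ 0.02  0.01 -0.05] w 0.0609 jaw az 70.0 down [ 0.003  0.008 -1.   ] q [-17.   8.  27. 103.  -4.  70.  81.]
tip [ 0.54200138 -0.09602009  0.16890243]
```

Request:
{"method": "carry_out", "body": {"moves": [[-0.15,-0.5,-0.3,0],[0,0,0,0],[0,0,0,0]]}}

```text
time_s: 5.45
tool_pos: [0.5398, -0.1035, 0.3481]
tool_rot: [85.7, 89.5, 65.6]
force: [-0.1, -0.0, -2.0]
grip_width: 0.061
```

Run:
```python
from h import *
o,R=st();print('tip',o['tool_pos']+R[:,0]*.182)
```

```text
t 5.45 tcp [ 0.5398 -0.1035  0.3481] F [-0.1 -0.  -2. ] Tq [-0.04  0.05 -0.02] w 0.0610 jaw az 69.9 down [ 0.003  0.007 -1.   ] q [-16.   8.  27. 103.  -5.  70.  82.]
tip [ 0.54041127 -0.1022086   0.16611313]
```

Die bottom is about 9 mm above the rim and centred. I'll lower gently and watch the force.

Request:
{"method": "carry_out", "body": {"moves": [[0,0.05,-0.5,0],[0,0,-0.3,0],[0,0,-0.3,0],[0,0,-0.2,0]]}}

```text
time_s: 5.85
tool_pos: [0.54, -0.1029, 0.3357]
tool_rot: [83.5, 89.4, 63.4]
force: [-4.6, 3.2, 11.2]
grip_width: 0.0607
```

Run:
```python
from h import *
o,R=st();print('tip',o['tool_pos']+R[:,0]*.182)
```

```text
t 5.85 tcp [ 0.54   -0.1029  0.3357] F [-4.6  3.2 11.2] Tq [ 0.43  0.97 -0.09] w 0.0607 jaw az 69.9 down [ 0.004  0.009 -1.   ] q [-16.   9.  27. 104.  -5.  68.  82.]
tip [ 0.54079558 -0.10130206  0.15373989]
```

Request:
{"method": "carry_out", "body": {"moves": [[-0.1,0.07,0.05,0],[0,0,-0.1,0],[0,0,-0.15,0]]}}

```text
time_s: 6.15
tool_pos: [0.5391, -0.1019, 0.3335]
tool_rot: [80.5, 89.4, 60.4]
force: [-0.1, 0.1, -1.8]
grip_width: 0.0608
```

Run:
```python
from h import *
o,R=st();print('tip',o['tool_pos']+R[:,0]*.182)
```

```text
t 6.15 tcp [ 0.5391 -0.1019  0.3335] F [-0.1  0.1 -1.8] Tq [ 0.05 -0.03  0.  ] w 0.0608 jaw az 69.9 down [ 0.005  0.009 -1.   ] q [-16.   9.  27. 104.  -5.  68.  82.]
tip [ 0.54000553 -0.10031683  0.15153445]
```

Request:
{"method": "carry_out", "body": {"moves": [[0,0,-0.2,0],[0,0,-0.15,0],[0,0,-0.1,0]]}}

```text
time_s: 6.45
tool_pos: [0.539, -0.1021, 0.3289]
tool_rot: [84.4, 89.4, 64.3]
force: [-2.5, 0.7, 11.8]
grip_width: 0.0607
```

Run:
```python
from h import *
o,R=st();print('tip',o['tool_pos']+R[:,0]*.182)
```

```text
t 6.45 tcp [ 0.539  -0.1021  0.3289] F [-2.5  0.7 11.8] Tq [ 0.1   0.97 -0.01] w 0.0607 jaw az 69.9 down [ 0.004  0.009 -1.   ] q [-16.   9.  27. 104.  -5.  67.  82.]
tip [ 0.53975328 -0.10051743  0.14689323]
```

Seated: the tips are at 0.147 as expected, with 12 N contact. Releasing and lifting.

Request:
{"method": "carry_out", "body": {"moves": [[0,0,0,0],[0,0,0,0],[0,0,0,0],[0,0,0,0],[0,0,2,0],[0,0,4,0],[0,0,4,0],[0,0,4,0],[0,0,0,0]], "hand": 8.7}}

```text
time_s: 7.35
tool_pos: [0.5378, -0.1023, 0.4723]
tool_rot: [99.5, 89.5, 79.4]
force: [1.4, -0.6, -0.9]
grip_width: 0.0871
```

Request:
{"method": "carry_out", "body": {"moves": [[0,-4,0,-0.1],[0,-5,0,-0.1],[-0.5,-5,0,-0.1],[-1,-4,0,0],[0,0,0,0],[0,0,0,0]]}}

```text
time_s: 7.95
tool_pos: [0.5217, -0.2856, 0.4713]
tool_rot: [82.8, 89.5, 45.2]
force: [0.0, 0.4, -0.5]
grip_width: 0.087
```

Run:
```python
from h import *
o,R=st();print('tip',o['tool_pos']+R[:,0]*.182)
a=snap('top','t6.png');b=snap('side','s6.png')
f=lambda im,x,y,w,h,k:cv2.resize(im[y:y+h,x:x+w,::-1],None,fx=k,fy=k,interpolation=cv2.INTER_CUBIC)
cv2.imwrite('pics/v6.png',np.hstack([f(a,310,140,100,120,4),f(b,285,180,80,160,3.75)[:480]*1 if 0 else f(b,290,205,75,120,4)]))
```

```text
t 7.95 tcp [ 0.5217 -0.2856  0.4713] F [ 0.   0.4 -0.5] Tq [ 0.01 -0.02  0.01] w 0.0870 jaw az 52.4 down [ 0.007  0.007 -1.   ] q [-5. 11. 37. 87. -7. 84. 84.]
tip [ 0.52289514 -0.28437093  0.28931674]
```

View pics/v6.png

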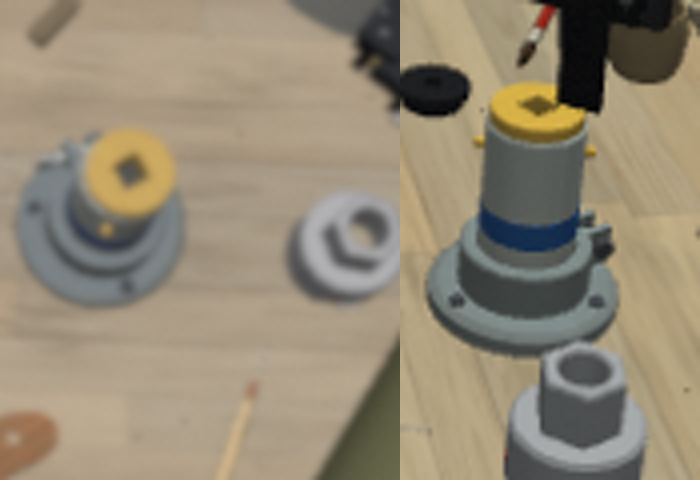

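The die sits flat in the mouth (top crop (130,172)), and the gripper is over the cap. Descending onto the neck.

Request:
{"method": "carry_out", "body": {"moves": [[0,0,-4,0],[0,0,-4.5,0],[0,0,-4.5,0],[0,0,-3,0],[0,0,-1,0],[0,0,0,0],[0,0,0,0]]}}

```text
time_s: 8.75
tool_pos: [0.5265, -0.2732, 0.2985]
tool_rot: [71.4, 89.0, 34.9]
force: [-0.5, 0.8, 0.7]
grip_width: 0.087
```

Run:
```python
from h import *
o,R=st();print('tip',o['tool_pos']+R[:,0]*.182)
```

```text
t 8.75 tcp [ 0.5265 -0.2732  0.2985] F [-0.5  0.8  0.7] Tq [-0.04  0.05  0.  ] w 0.0870 jaw az 53.6 down [ 0.014  0.01  -1.   ] q [ -4.  17.  35. 100. -12.  65.  88.]
tip [ 0.52913471 -0.27138308  0.11648459]
```

Request:
{"method": "carry_out", "body": {"moves": [[-0.6,-1.3,0,-0.02],[0,0,0,0],[0,0,0,0]]}}

```text
time_s: 9.05
tool_pos: [0.5217, -0.288, 0.3032]
tool_rot: [55.5, 88.7, 17.9]
force: [0.5, 0.8, 0.2]
grip_width: 0.0869
```

Run:
```python
from h import *
o,R=st();print('tip',o['tool_pos']+R[:,0]*.182)
```

```text
t 9.05 tcp [ 0.5217 -0.288   0.3032] F [0.5 0.8 0.2] Tq [-0.04  0.05 -0.02] w 0.0869 jaw az 52.4 down [ 0.022  0.007 -1.   ] q [ -3.  17.  35. 100. -12.  65.  88.]
tip [ 0.52568753 -0.2867208   0.12128597]
```

Request:
{"method": "carry_out", "body": {"moves": [[0,0,0,0],[0,0,0,0]]}}

```text
time_s: 9.25
tool_pos: [0.5218, -0.2889, 0.3048]
tool_rot: [51.9, 88.6, 14.2]
force: [0.1, 0.4, 0.4]
grip_width: 0.0869
```

Run:
```python
from h import *
o,R=st();print('tip',o['tool_pos']+R[:,0]*.182, o['qpos'],o['joint_velocities'])
```

```text
t 9.25 tcp [ 0.5218 -0.2889  0.3048] F [0.1 0.4 0.4] Tq [ 0.01  0.03 -0.03] w 0.0869 jaw az 52.3 down [ 0.024  0.006 -1.   ] q [ -3.  17.  35. 100. -12.  65.  88.]
tip [ 0.52621915 -0.28781537  0.12287371] [ -2.94584676  17.36457362  35.24225468  99.79466681 -12.05500925
  65.33099655  88.2633463 ] [ 0.19633116 -0.27628797  0.12442424 -0.31703568  0.08115574  0.07855286
  0.06644748]
```

Request:
{"method": "carry_out", "body": {"moves": [[-0.3,0.3,-2,0],[0,0,-2.5,0],[0,0,-1.2,0],[0,0,0,0]]}}

```text
time_s: 9.65
tool_pos: [0.5195, -0.286, 0.2481]
tool_rot: [48.4, 88.3, 10.7]
force: [0.4, -0.8, -0.1]
grip_width: 0.0868
```

Run:
```python
from h import *
o,R=st();print('tip',o['tool_pos']+R[:,0]*.182, o['joint_velocities'])
```

```text
t 9.65 tcp [ 0.5195 -0.286   0.2481] F [ 0.4 -0.8 -0.1] Tq [-0.09  0.09 -0.04] w 0.0868 jaw az 52.3 down [ 0.028  0.005 -1.   ] q [ -2.  20.  34. 103. -15.  59.  90.]
tip [ 0.52462882 -0.28499341  0.06613682] [-0.10251043 -0.4823577   0.2615896  -0.75857327  0.05039244  0.39610218
 -0.04658071]
```

Request:
{"method": "carry_out", "body": {"moves": [[-0.1,0.05,-0.65,0],[0,0,0,0]]}}

```text
time_s: 9.85
tool_pos: [0.5188, -0.2856, 0.2421]
tool_rot: [47.2, 88.3, 9.6]
force: [-0.6, -0.6, 0.9]
grip_width: 0.0868
```

Request:
{"method": "carry_out", "body": {"moves": [[0,0,0,0],[0,0,0,0],[0,0,0,0],[0,0,0,0],[0,0,0,0],[0,0,0,0],[0,0,0,0]], "hand": 3, "force": 30}}

```text
time_s: 10.55
tool_pos: [0.5198, -0.2864, 0.2448]
tool_rot: [43.2, 88.1, 5.6]
force: [0.4, 0.6, -0.3]
grip_width: 0.0463
```

Run:
```python
from h import *
o,R=st();print('tip',o['tool_pos']+R[:,0]*.182, o['joint_velocities'])
```

```text
t 10.55 tcp [ 0.5198 -0.2864  0.2448] F [ 0.4  0.6 -0.3] Tq [-0.07  0.11  0.01] w 0.0463 jaw az 52.4 down [ 0.034  0.003 -0.999] q [ -2.  21.  34. 104. -15.  58.  90.]
tip [ 0.52592813 -0.28575939  0.06294629] [ 0.13302488 -0.02114002  0.06352355 -0.05537985  0.06760537  0.01023357
  0.054313  ]
```

Request:
{"method": "carry_out", "body": {"moves": [[0,0,2,0],[0,0,4,0],[0,0,5,0],[0,0,5,0],[0,0,3,0]], "force": 45}}

```text
time_s: 11.05
tool_pos: [0.5151, -0.2831, 0.4302]
tool_rot: [79.5, 89.1, 41.9]
force: [0.5, -0.4, -4.5]
grip_width: 0.0459
```

Run:
```python
from h import *
o,R=st();print('tip',o['tool_pos']+R[:,0]*.182, o['joint_velocities'])
```

```text
t 11.05 tcp [ 0.5151 -0.2831  0.4302] F [ 0.5 -0.4 -4.5] Tq [-0.07 -0.03  0.01] w 0.0459 jaw az 52.3 down [ 0.012  0.011 -1.   ] q [-5. 11. 37. 92. -8. 79. 85.]
tip [ 0.51730422 -0.28113778  0.24825185] [ -2.487362    -8.64879464   1.56081344 -22.83469291   6.6004957
  33.00990301  -5.50605808]
```

Request:
{"method": "carry_out", "body": {"moves": [[0.3,4,0.5,-0.05],[0.6,5,0,-0.06],[0.6,5,0,-0.06],[0.4,3,0,0],[0,0,0,0]]}}

```text
time_s: 11.55
tool_pos: [0.5317, -0.1099, 0.4389]
tool_rot: [63.9, 88.9, 15.7]
force: [0.1, -0.2, -2.5]
grip_width: 0.0459
```

Run:
```python
from h import *
o,R=st();print('tip',o['tool_pos']+R[:,0]*.182, o['joint_velocities'])
b=snap('side','s7.png');a=snap('top','t7.png')
f=lambda im,x,y,w,h,k:cv2.resize(im[y:y+h,x:x+w,::-1],None,fx=k,fy=k,interpolation=cv2.INTER_CUBIC)
cv2.imwrite('pics/v7.png',f(b,285,165,75,100,6))
```

```text
t 11.55 tcp [ 0.5317 -0.1099  0.4389] F [ 0.1 -0.2 -2.5] Tq [-0.05  0.   -0.05] w 0.0459 jaw az 41.8 down [ 0.018  0.005 -1.   ] q [-19.   4.  30.  97.  -2.  79.  53.]
tip [ 0.53495552 -0.10897206  0.25691066] [ 8.33618045e-04 -2.63703729e-01  1.73820450e+00  1.12386515e+00
  1.87842791e+00 -1.66734206e-01 -1.01474414e-01]
```

View pics/v7.png

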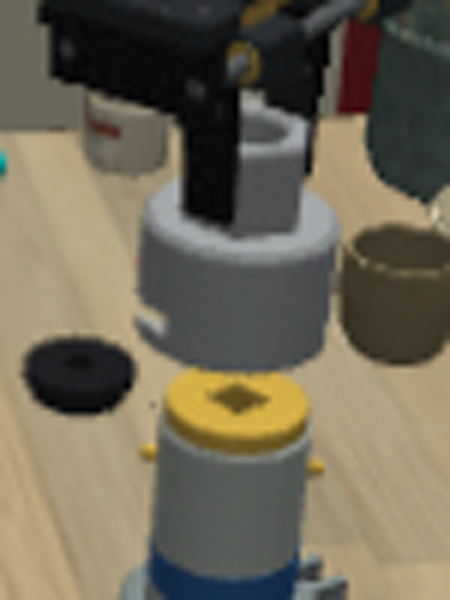

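Request:
{"method": "carry_out", "body": {"moves": [[0.4,0.85,-1,0],[0,0,-1,0],[0,0,0,0]]}}

```text
time_s: 11.95
tool_pos: [0.5343, -0.1096, 0.416]
tool_rot: [47.8, 89.1, -1.1]
force: [-0.0, -0.6, -3.3]
grip_width: 0.0463
```

Run:
```python
from h import *
o,R=st();print('tip',o['tool_pos']+R[:,0]*.182, o['joint_velocities'])
```

```text
t 11.95 tcp [ 0.5343 -0.1096  0.416 ] F [-0.  -0.6 -3.3] Tq [-0.04  0.06  0.04] w 0.0463 jaw az 41.1 down [ 0.015 -0.    -1.   ] q [-19.   5.  30.  99.  -3.  76.  52.]
tip [ 0.53700012 -0.10965672  0.23401928] [-0.04304443  0.2909537  -0.12526243 -0.70456838 -0.97267688  0.07807036
 -0.15444813]
```

Request:
{"method": "carry_out", "body": {"moves": [[0.25,0.9,0,0],[0,0,0,0],[0,0,0,0]]}}

```text
time_s: 12.25
tool_pos: [0.5367, -0.1017, 0.4151]
tool_rot: [45.1, 89.2, -4.0]
force: [-0.3, -0.1, -3.3]
grip_width: 0.0466
```

Run:
```python
from h import *
o,R=st();print('tip',o['tool_pos']+R[:,0]*.182)
```

```text
t 12.25 tcp [ 0.5367 -0.1017  0.4151] F [-0.3 -0.1 -3.3] Tq [-0.03  0.02 -0.01] w 0.0466 jaw az 40.9 down [ 0.013 -0.001 -1.   ] q [-20.   5.  30.  98.  -3.  76.  51.]
tip [ 0.53911887 -0.10187682  0.23309143]
```

Request:
{"method": "carry_out", "body": {"moves": [[0,0.15,-0.5,0.02],[0,0,-0.5,0],[0,0,-0.4,0]]}}

```text
time_s: 12.55
tool_pos: [0.537, -0.1004, 0.4012]
tool_rot: [45.3, 89.1, -2.6]
force: [0.0, 0.5, -2.9]
grip_width: 0.0463
```

Run:
```python
from h import *
o,R=st();print('tip',o['tool_pos']+R[:,0]*.182)
```

```text
t 12.55 tcp [ 0.537  -0.1004  0.4012] F [ 0.   0.5 -2.9] Tq [-0.07  0.    0.02] w 0.0463 jaw az 42.1 down [ 0.015 -0.001 -1.   ] q [-20.   5.  29. 100.  -3.  75.  53.]
tip [ 0.53981842 -0.10053681  0.21922895]
```

Request:
{"method": "carry_out", "body": {"moves": [[0,0,-0.4,0],[0,0,-0.4,0],[0,0,-0.3,0]]}}

```text
time_s: 12.85
tool_pos: [0.5368, -0.1005, 0.3888]
tool_rot: [45.2, 89.2, -2.7]
force: [0.2, 0.3, -2.6]
grip_width: 0.0461
```

Run:
```python
from h import *
o,R=st();print('tip',o['tool_pos']+R[:,0]*.182)
```

```text
t 12.85 tcp [ 0.5368 -0.1005  0.3888] F [ 0.2  0.3 -2.6] Tq [ 0.07 -0.02  0.04] w 0.0461 jaw az 42.1 down [ 0.015 -0.001 -1.   ] q [-20.   6.  29. 101.  -3.  73.  53.]
tip [ 0.53943622 -0.10066396  0.20677642]
```

Underside is about at rim level and moving freely. Going on.

Request:
{"method": "carry_out", "body": {"moves": [[0,0,-0.3,0],[0,0,-0.3,0],[0,0,-0.2,0]]}}

```text
time_s: 13.15
tool_pos: [0.5377, -0.1005, 0.3812]
tool_rot: [45.5, 88.9, -2.4]
force: [-0.4, -0.3, -3.7]
grip_width: 0.046
```

Run:
```python
from h import *
o,R=st();print('tip',o['tool_pos']+R[:,0]*.182)
```

```text
t 13.15 tcp [ 0.5377 -0.1005  0.3812] F [-0.4 -0.3 -3.7] Tq [-0.04 -0.1   0.04] w 0.0460 jaw az 42.1 down [ 0.019 -0.001 -1.   ] q [-19.   6.  29. 101.  -3.  72.  53.]
tip [ 0.54117268 -0.10064219  0.19924872]
```

Request:
{"method": "carry_out", "body": {"moves": [[0,0,-0.3,0],[0,0,-0.3,0],[0,0,-0.3,0]]}}

```text
time_s: 13.45
tool_pos: [0.5377, -0.1005, 0.3714]
tool_rot: [45.2, 88.9, -2.7]
force: [1.0, -0.7, -2.5]
grip_width: 0.046
```

Run:
```python
from h import *
o,R=st();print('tip',o['tool_pos']+R[:,0]*.182)
```

```text
t 13.45 tcp [ 0.5377 -0.1005  0.3714] F [ 1.  -0.7 -2.5] Tq [-0.03 -0.21 -0.02] w 0.0460 jaw az 42.1 down [ 0.019 -0.001 -1.   ] q [-19.   7.  29. 102.  -4.  71.  53.]
tip [ 0.54110493 -0.1006784   0.18943476]
```

Request:
{"method": "carry_out", "body": {"moves": [[0,0,-0.3,0],[0,0,-0.3,0]]}}

```text
time_s: 13.65
tool_pos: [0.5377, -0.1005, 0.3648]
tool_rot: [45.1, 88.9, -2.8]
force: [0.3, -0.4, -1.9]
grip_width: 0.0461
```

Run:
```python
from h import *
o,R=st();print('tip',o['tool_pos']+R[:,0]*.182)
```

```text
t 13.65 tcp [ 0.5377 -0.1005  0.3648] F [ 0.3 -0.4 -1.9] Tq [-0.02 -0.18 -0.02] w 0.0461 jaw az 42.1 down [ 0.019 -0.001 -1.   ] q [-19.   7.  29. 103.  -4.  70.  53.]
tip [ 0.5411119  -0.10068715  0.18281936]
```

The underside is 25 mm below the rim, past the pin-top stop at 18.5 mm, so the pins are in the slot entries. Down to the entry end.

Request:
{"method": "carry_out", "body": {"moves": [[0,0,-0.3,0],[0,0,-0.25,0],[0,0,-0.1,0]]}}

```text
time_s: 13.95
tool_pos: [0.5378, -0.1006, 0.3588]
tool_rot: [46.0, 88.9, -1.9]
force: [-2.7, -0.5, 8.1]
grip_width: 0.0458
```

Run:
```python
from h import *
o,R=st();print('tip',o['tool_pos']+R[:,0]*.182)
```

```text
t 13.95 tcp [ 0.5378 -0.1006  0.3588] F [-2.7 -0.5  8.1] Tq [0.08 0.63 0.02] w 0.0458 jaw az 42.1 down [ 0.019 -0.001 -1.   ] q [-19.   7.  29. 103.  -4.  70.  53.]
tip [ 0.54126191 -0.10071725  0.17685119]
```

Request:
{"method": "carry_out", "body": {"moves": [[0,0,-0.1,-0.07],[0,0,-0.1,-0.07],[0,0,-0.1,-0.07]]}}

```text
time_s: 14.25
tool_pos: [0.5376, -0.1005, 0.3559]
tool_rot: [48.6, 88.9, -11.7]
force: [0.4, 0.8, -2.2]
grip_width: 0.0458
```

Run:
```python
from h import *
o,R=st();print('tip',o['tool_pos']+R[:,0]*.182)
```

```text
t 14.25 tcp [ 0.5376 -0.1005  0.3559] F [ 0.4  0.8 -2.2] Tq [ 0.1  -0.16  0.02] w 0.0458 jaw az 29.7 down [ 0.019 -0.004 -1.   ] q [-20.   7.  30. 103.  -4.  69.  41.]
tip [ 0.54099956 -0.10116139  0.17390991]
```

Turning well and climbing the slot; the cap has dropped 3 mm. Continuing.

Request:
{"method": "carry_out", "body": {"moves": [[0,0,-0.12,-0.08],[0,0,-0.12,-0.08],[0,0,-0.12,-0.08]]}}

```text
time_s: 14.55
tool_pos: [0.5384, -0.0993, 0.3538]
tool_rot: [58.2, 88.8, -16.4]
force: [-0.0, 1.8, 4.8]
grip_width: 0.0458
```

Run:
```python
from h import *
o,R=st();print('tip',o['tool_pos']+R[:,0]*.182)
```

```text
t 14.55 tcp [ 0.5384 -0.0993  0.3538] F [-0.   1.8  4.8] Tq [ 0.15 -0.14  0.04] w 0.0458 jaw az 15.4 down [ 0.021 -0.006 -1.   ] q [-21.   8.  31. 103.  -4.  69.  27.]
tip [ 0.54217493 -0.10041551  0.17182493]
```

Request:
{"method": "carry_out", "body": {"moves": [[0,0,-0.05,-0.08],[0,0,-0.05,-0.08],[0,0,-0.05,-0.08]]}}

```text
time_s: 14.85
tool_pos: [0.539, -0.0994, 0.3538]
tool_rot: [58.7, 88.6, -30.2]
force: [-1.1, -0.7, 0.6]
grip_width: 0.0459
```

Run:
```python
from h import *
o,R=st();print('tip',o['tool_pos']+R[:,0]*.182)
```

```text
t 14.85 tcp [ 0.539  -0.0994  0.3538] F [-1.1 -0.7  0.6] Tq [-0.24  0.57  0.12] w 0.0459 jaw az 1.2 down [ 0.021 -0.012 -1.   ] q [-22.   8.  32. 103.  -4.  69.  12.]
tip [ 0.54279879 -0.10166229  0.17187431]
```

Request:
{"method": "carry_out", "body": {"moves": [[0,0,-0.05,-0.05],[0,0,-0.05,-0.05],[0,0,0,-0.05]]}}

```text
time_s: 15.15
tool_pos: [0.5391, -0.098, 0.3542]
tool_rot: [57.6, 88.6, -39.7]
force: [1.3, 2.3, -3.3]
grip_width: 0.0459
```

Run:
```python
from h import *
o,R=st();print('tip',o['tool_pos']+R[:,0]*.182)
```

```text
t 15.15 tcp [ 0.5391 -0.098   0.3542] F [ 1.3  2.3 -3.3] Tq [0.23 0.18 1.9 ] w 0.0459 jaw az -7.3 down [ 0.018 -0.015 -1.   ] q [-23.   8.  33. 103.  -4.  69.   4.]
tip [ 0.54247894 -0.10079313  0.17223358]
```

The torque stop is reached (1.9 Nm) after 49° of jaw turn. Releasing and retreating.

Request:
{"method": "carry_out", "body": {"moves": [[0,0,-0.05,0],[0,0,0,0],[0,0,0,0],[0,0,0,0],[0,0,2,0],[0,0,3,0],[0,0,4,0],[0,2,4,0],[0,5,0,0],[0,5,0,0],[0,5,0,0],[0,0,0,0]], "hand": 8.7}}

```text
time_s: 16.35
tool_pos: [0.5363, 0.072, 0.4913]
tool_rot: [68.1, 88.5, -29.8]
force: [-1.4, 0.6, -0.3]
grip_width: 0.0871
```

Run:
```python
from h import *
o,R=st();print('tip',o['tool_pos']+R[:,0]*.182)
a=snap('top','t9.png');b=snap('side','s9.png')
f=lambda im,x,y,w,h,k:cv2.resize(im[y:y+h,x:x+w,::-1],None,fx=k,fy=k,interpolation=cv2.INTER_CUBIC)
from ov import ov
M=np.array([.5400,-.1005])
p=ov('side','pics/s9.png',M,-.3,np.array([.5,-3.]),0,(295,195,60,80),6)
cv2.imwrite('pics/v9.png',np.hstack([f(a,310,150,65,80,6),f(b,295,195,60,80,6)]))
print(proj('side',[[.54,-.1005-.0405,.109+z] for z in(0,.046)]),proj('side',[[.54,-.1005,.201]]))
```

```text
t 16.35 tcp [0.5363 0.072  0.4913] F [-1.4  0.6 -0.3] Tq [-0.03  0.06  0.02] w 0.0871 jaw az -8.0 down [ 0.023 -0.013 -1.   ] q [-34.   3.  24.  92.  -0.  84. -18.]
tip [0.54037992 0.0696073  0.30940223]
[[326.53684158 254.09965818]
 [327.96969374 238.7160614 ]] [[325.18660235 214.78040459]]
```

View pics/v9.png

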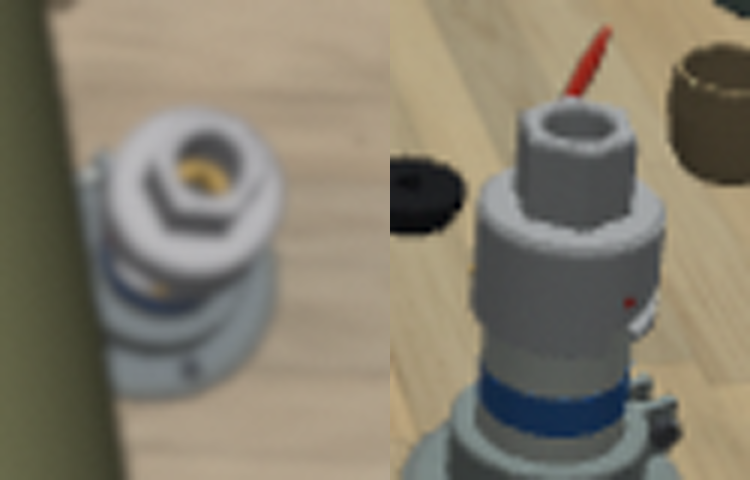

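Run:
```python
from h import *
C=np.array([.54,-.1005])
o,d=ray('side',[(334.6,244.9)]);d=d[0];w=o[:2]-C
a,b,c=d[:2]@d[:2],2*w@d[:2],w@w-.0405**2
P=o+(-b-np.sqrt(b*b-4*a*c))/2/a*d;print(P,np.degrees(np.arctan2(*(P[:2]-C)[::-1])))
```

```text
[ 0.56097454 -0.13514561  0.1312658 ] -58.80918037058249
```

```bash
python3 -c "
from h import *
print(env.sign_off())"
```

```text
the job is handed in; nothing more can be done
None
```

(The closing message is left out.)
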